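# Run a finger along a row of vial lids to close them

### The job

Run the fingertips lightly along the row of open vials in the rack, starting at the end the lids lean towards, so that the lids fold over one after another down the row and all five end up closed flat on their vials. Push gently, only touching: do not lift, tip or shove the rack, and leave the other tubes and everything else on the bench where it is.

Things in the scene. Friction and masses are not known exactly. Their poses are not given: they have to be found in the camera images.
- rack: Loose two-row sheet-steel test-tube rack standing on the bench, 186 x 90 mm, 46 mm high, about 1.15 kg with the vials that sit firmly in it. Origin at the centre of its underside; x runs along the rows, from vial 1 to vial 5, z up. The five open vials stand in the row 21 mm to the -y side of the centre line; the other row, 21 mm to the +y side, holds three closed screw-cap tubes.
- vial1 (a point): Centre of the mouth of vial 1, on its rim, 64 mm above the bench. White plastic vial, 23 mm across; the five mouths lie on a straight line 32 mm apart, number 1 at the end of the row towards which the open lids lean, 5 at the other.
- vial2 (a point): Centre of the mouth of vial 2, on its rim, 64 mm above the bench. Every vial's lid is a flat round plate 26 mm across and 2 mm thick (its top when closed is 66 mm above the bench), hinged on the rim 12.5 mm from the mouth's centre, on the side away from vial 5, the hinge lying across the row; a small thumb tab opposite reaches 18 mm beyond the mouth's centre.
- vial3 (a point): Centre of the mouth of vial 3, on its rim, 64 mm above the bench. The open lids stand up about 30 mm above the rim and lean back, away from vial 5, their edge up to 32 mm from the mouth's centre.
- vial4 (a point): Centre of the mouth of vial 4, on its rim, 64 mm above the bench.
- vial5 (a point): Centre of the mouth of vial 5, on its rim, 64 mm above the bench.
- lid1 (a joint): Opening angle of the lid of vial 1 (rad): 0 = closed flat on the rim, 1.57 = upright, 2.3 = as far open as it goes; they start between 1.7 and 2.1. A lid stays at whatever angle it is left, and folds over at a light push (a few newtons) on its back towards vial 5, easily if pushed 2 mm or more above the hinge; no snap. Size: see vials 2, 3.
- lid2 (a joint): The same for the lid of vial 2.
- lid3 (a joint): The same for the lid of vial 3.
- lid4 (a joint): The same for the lid of vial 4.
- lid5 (a joint): The same for the lid of vial 5.
- tube_a: Amber screw-cap tube, 22 mm across, 64 mm high, standing loose in the rack's second row opposite vial 1, its cap's top 74 mm above the bench; leave it. Origin: centre of its underside.
- tube_b: Amber screw-cap tube, 22 mm across, 64 mm high, standing loose in the rack's second row opposite vial 3, its cap's top 74 mm above the bench; leave it. Origin: centre of its underside.
- tube_c: Amber screw-cap tube, 22 mm across, 64 mm high, standing loose in the rack's second row opposite vial 4, its cap's top 74 mm above the bench; leave it. Origin: centre of its underside.
- beaker: Glass beaker, 68 mm across, 85 mm high, by the rack; leave it. Origin: centre of its underside.
- reagent: Amber glass jar with white cap, 60 mm across, 95 mm high, by the rack; leave it. Origin: centre of its underside.
- petri: Covered glass dish, 90 mm across, 18 mm high, by the rack; leave it. Origin: centre of its underside.
- spatula: Flat steel laboratory spatula, 195 mm long and 4 mm thick, lying on the bench; leave it.
- marker: White marker pen with black cap, 115 mm long, lying on the bench; leave it.

How it is judged:
On the way, in this order (a step that is already met when the one before it is completed fails the run):
1. the lid of vial 1 is folded over, those further down the row still standing (value of joint lid1 below 0.6 rad).
2. the lid of vial 2 is folded over, those further down the row still standing (value of joint lid2 below 0.6 rad).
3. the lid of vial 3 is folded over, those further down the row still standing (value of joint lid3 below 0.6 rad).
4. the lid of vial 4 is folded over, those further down the row still standing (value of joint lid4 below 0.6 rad).
5. the lid of vial 5 is folded over (value of joint lid5 below 0.6 rad).
At the end, for the whole second after the job is handed in: All five lids closed to within 0.15 rad (about 4 mm at the lid's edge); the rack at rest, upright and within 20 mm of where it stood; the tubes and everything else within 30 mm of their places and upright (value of joint each of lid1, lid2, lid3, lid4, lid5 below 0.15 rad and not (distance of rack from where it was at the start of the episode above 0.02 m or angle between rack's own z axis and vertical above 0.15 rad) and not (distance of any of tube_a, tube_b, tube_c, beaker, reagent, petri, spatula, marker from where it was at the start of the episode above 0.03 m or angle between any of tube_a, tube_b, tube_c, beaker, reagent, petri's own z axis and vertical above 0.4 rad) and linear speed of rack below 0.02 m/s); the robot touches nothing.
It fails at once if the rack is lifted, tipped or shoved more than 20 mm (distance of rack from where it was at the start of the episode above 0.02 m or angle between rack's own z axis and vertical above 0.15 rad).
It fails at once if the fingers press on the rack, vials or lids with more than 30 N (contact force between the fingers and rack above 30 N).
It fails at once if another tube or something else on the bench is moved more than 30 mm or tipped (distance of any of tube_a, tube_b, tube_c, beaker, reagent, petri, spatula, marker from where it was at the start of the episode above 0.03 m or angle between any of tube_a, tube_b, tube_c, beaker, reagent, petri's own z axis and vertical above 0.4 rad).
It also fails if it takes over 48 s, if anything falls off the work surface, if the arm or the gripper's body presses on something with over 40 N, if the wrist force passes 120 N, or if a joint passes its speed limit or range.

### The arm

A 6-joint arm with a two-finger parallel gripper is mounted at the origin on the work surface. World frame = base frame: x ahead of the robot, y to its left, z up, the work surface at z = 0. Lengths are in m, angles in rad, forces in N, time in s.
With the tool pointing down it reaches from about 0.425 to 0.925 m from the base axis. Payload 12.5 kg.
Tool frame: the origin (TCP) lies at the very end of the fingers, on their centre line; the grasp point (between the pads) lies 19 mm behind it; z points along the fingers, y is the direction in which the jaws open and shut (so a half turn about z gives the same grasp; the last joint's range is limited). The gripper opens to 85 mm and grips with 20 to 120 N. Pads are 22 mm wide; open, the fingers measure 114 mm over their backs; the gripper's body (76 mm by 85 mm) begins 54 mm behind the grasp point. The pads swing forward as they close: fully open they stand 13 mm farther back than shut.
Start: joints at [-1.386, 0.491, 1.559, -0, 1.092, -0.106], TCP at [0.179, -0.599, 0.231] pointing down, gripper open.
Joint ranges: [-3.1, 3.1], [-0.84, 2.19], [0.05, 2.79], [-1.13, 4.28], [0.06, 2.93], [-2.69, 2.69]. Speed limits (rad/s): [2.22, 2.22, 2.79, 3.14, 3.14, 3.14].

### API

Orientations are given as a rotation vector (axis times angle).
In Python, from workcell import status, vision, job gives the robot as it stands. The module is installed in compiled form; this text tells all that it offers.
- The arm moves only by the tool move_arm, never from a script. Its argument "deltas" is one flat list of numbers, 7 for each row, row after row: the opening, from -1 (shut) to 1 (fully open), so that 0 is half open, then the shift along the tool's x, y, z in m, then the turn, a rotation vector about the tool's x, y, z in rad. A call has exactly 5 rows; each row is the pose to reach, as a shift and turn from the pose commanded when the call began, along the tool's axes at that moment; what a row does not reach only later rows make up. A row lasts 1/12 s, in which the tool goes at most 41.7 mm and 7.16 degrees, less where a joint would pass 70% of its speed; a pose out of reach is approached as far as the arm can. A call with a gripper value outside its range is refused whole. The fingers move at their own pace and stop on an object; the grip force is fixed at half the most. Time passes only in rows, so rows that repeat a pose let the fingers close, or fill a call up. It gives the time, the measured TCP pose, the force and the opening at its end, in the units of the state.
- status.read_state(): the state, without advancing time (a new reading comes with each control period).
- vision.capture(name): name is "side" or "top" or "wrist"; returns a dict with "color" (420x560x3 uint8, red, green, blue), "K" (3x3 intrinsics, pixels), "k1" (the pictures are not rectified: a ray, as slopes to the right and down, at radius r is drawn at 1 + k1 r^2 times it, then the intrinsics apply), "R" (3x3) and "t" (3): a world point X has camera coordinates R X + t; the wrist camera has in their place "hand_eye" (4x4, takes a point from camera to tool coordinates, whose origin is the TCP and whose axes are the flange's). Camera axes: x right, y down, z forward; pixel columns grow to the right and rows downward; lengths in m; the calibration is good to about 2 mm. A picture is of the moment at which its call begins: read the wrist's pose just before it. There is no depth.
- job.sign_off(): hands the job in, once; it reports no verdict.
The state is a dict: "time": time; "q": joint angles; "dq": joint speeds; "joint_efforts": joint torques, N m; "tcp_pos": TCP position; "orientation": TCP orientation; "contact_force": force on the tool from outside, world axes, zero at the start; "ft_torque": the same for the moment, N m; "width": finger opening in m.
Only numpy, scipy, OpenCV 4.12 (cv2) and the standard library are available. Lean on these libraries where they do the work, as an engineer would, in place of code of your own. Each camera call takes 0.05 s, during which the arm holds its last target. There are 200 camera calls.

## Working session

There is one attempt and no reset: what is moved stays moved. The work goes in short steps, Python scripts to look and compute and a tool call to move; the robot and the scene stay as the last step left them, time stands still between calls to the robot, and variables do not carry over. Pictures are saved under pics/ and viewed, about 8 in all and at most 12, crops included, and the job is handed in when it is done.

Besides the shell and the picture viewer there is one more tool, called after "Call:" as name(argument=value, ...) on one line, values as JSON. move_arm: Moves the arm, as the interface text tells. Its arguments: {"type":"object","properties":{"deltas":{"type":"array"}},"required":["deltas"]}

```bash
mkdir -p pics
python3 - <<'E'
from workcell import status, vision
import cv2,pickle
s=status.read_state();print(s)
for n in("top","side"):
    d=vision.capture(n);pickle.dump(d,open(n+".pkl","wb"));cv2.imwrite(f"pics/{n}0.png",d["color"][...,::-1])
    print(n,d["K"],d["k1"],d["R"],d["t"])
E
```

```text
{'time': 0.0, 'q': array([-1.38559509e+00,  4.91559878e-01,  1.55946288e+00, -2.26585499e-05,
        1.09168107e+00, -1.05599497e-01]), 'dq': array([ 0.00037253,  0.00120305,  0.00165233, -0.00021905, -0.00065876,
        0.00123326]), 'joint_efforts': array([-1.69929090e-04, -6.18450093e+01, -2.61594898e+01, -1.61377980e-04,
        4.02673570e-03, -6.33861124e-07]), 'tcp_pos': array([ 0.1791746 , -0.59852891,  0.23072291]), 'orientation': array([-3.10734233e+00, -4.55036398e-01,  1.00965953e-04]), 'contact_force': array([-0.21382408, -0.7430939 ,  0.25692034]), 'ft_torque': array([ 0.00815285,  0.00774139, -0.01682826]), 'width': 0.08558239348308458}
top [[512.58090044   0.         282.71743095]
 [  0.         512.58090044 206.69347688]
 [  0.           0.           1.        ]] 0.06570766120634759 [[-0.02921405 -0.99949022 -0.01287763]
 [-0.99288103  0.03050433 -0.11513796]
 [ 0.11547209  0.00942231 -0.99326604]] [-0.00347003  0.56730758  1.47485824]
side [[541.87182018   0.         287.60414424]
 [  0.         541.87182018 205.2403072 ]
 [  0.           0.           1.        ]] -0.16274509740558066 [[-0.90180481 -0.43209242 -0.00665066]
 [-0.28884434  0.6141411  -0.73443832]
 [ 0.32142968 -0.66039901 -0.67864285]] [0.49013048 0.24261646 1.51618611]
```

View pics/top0.png

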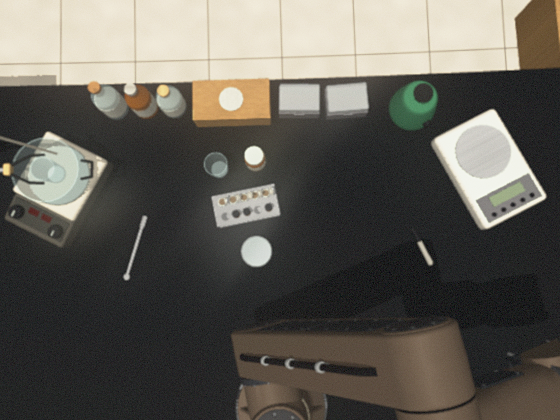

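View pics/side0.png

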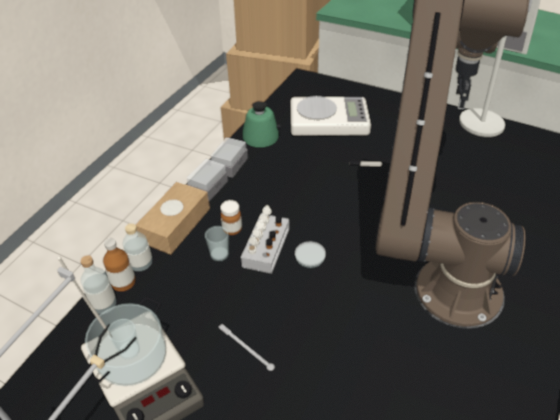

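```bash
cat > h.py <<'E'
import numpy as np,pickle
def ray(d,u,v):
    K=d["K"];p=np.array([(u-K[0,2])/K[0,0],(v-K[1,2])/K[1,1]]);q=p.copy()
    for _ in range(20): q=p/(1+d["k1"]*(q@q))
    return q
def at(d,u,v,z):
    r=d["R"].T@np.append(ray(d,u,v),1);c=-d["R"].T@d["t"]
    return c+r*(z-c[2])/r[2]
def proj(d,X):
    c=d["R"]@np.asarray(X)+d["t"];q=c[:2]/c[2];q=q*(1+d["k1"]*(q@q))
    return q*d["K"][0,0]+d["K"][:2,2]
E
python3 - <<'E'
import cv2,numpy as np,pickle
from h import *
t=pickle.load(open("top.pkl","rb"));s=pickle.load(open("side.pkl","rb"))
a=t["color"][175:235,205:285,::-1];b=s["color"][200:275,235:295,::-1]
a=cv2.resize(a,None,fx=5,fy=5,interpolation=cv2.INTER_CUBIC);b=cv2.resize(b,None,fx=6,fy=6,interpolation=cv2.INTER_CUBIC)
o=np.zeros((450,760,3),np.uint8);o[:300,:400]=a;o[:450,400:]=b
cv2.imwrite("pics/crop.png",o)
print(at(t,245,205,.046),at(s,266,243,.046))
for p in((216,165),(254,158),(256,251)):print(at(t,*p,.05))
E
```

```text
[0.57376093 0.08928207 0.046     ] [0.56299243 0.10602021 0.046     ]
[0.69411258 0.17153934 0.05      ]
[0.71156596 0.05954294 0.05      ]
[0.43896972 0.05999863 0.05      ]
```

View pics/crop.png

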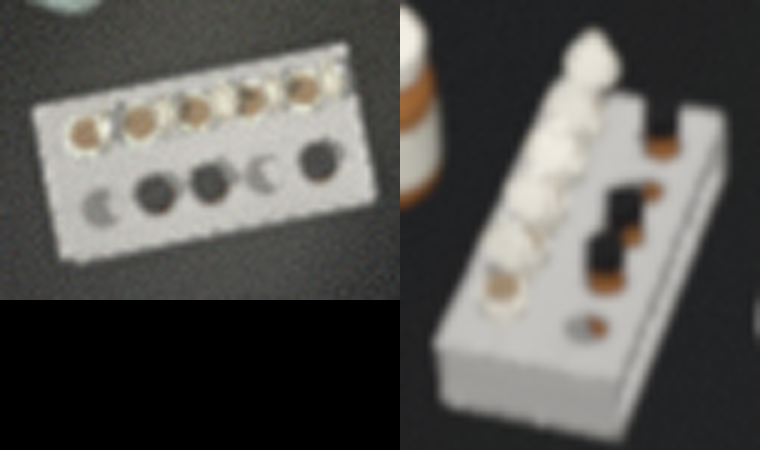

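Run:
```python
from h import *
t=pickle.load(open("top.pkl","rb"))
f=lambda p,z:at(t,205+(p[0]-2)/5,175+(p[1]-2)/5,z)
C=[f(p,.046) for p in((33,108),(347,43),(377,200),(62,262))]
V=[f(p,.064) for p in((302,88),(247,98),(194,110),(140,122),(88,133))]
print(np.round(C,4),np.mean(C,0));print(np.round(V,4))
e=[np.linalg.norm(C[i]-C[i-1]) for i in range(4)];print(e)
for a,b in((C[1],C[0]),(C[2],C[3]),(V[0],V[4])):
    d=b-a;print(np.degrees(np.arctan2(d[1],d[0])),np.linalg.norm(d))
c=np.mean(C,0)
for A in(102,):
    A=np.radians(A);x=np.array([np.cos(A),np.sin(A),0]);y=np.array([-np.sin(A),np.cos(A),0])
    for i in range(5):print(c+x*.032*(i-2)-y*.021)
```

```text
[[ 0.6027  0.1875  0.046 ]
 [ 0.6355  0.0029  0.046 ]
 [ 0.5425 -0.012   0.046 ]
 [ 0.5119  0.1719  0.046 ]] [0.57315606 0.08757291 0.046     ]
[[0.607  0.0292 0.064 ]
 [0.6022 0.0611 0.064 ]
 [0.5961 0.0919 0.064 ]
 [0.5901 0.1232 0.064 ]
 [0.5846 0.1533 0.064 ]]
[np.float64(0.0920964560612352), np.float64(0.18747760156037652), np.float64(0.0941757347451912), np.float64(0.18639320947965557)]
100.07033563358893 0.18747760156037652
99.4347661186323 0.18639320947965557
100.23650058959772 0.12612103200635671
[0.6070035  0.02933761 0.046     ]
[0.60035033 0.06063833 0.046     ]
[0.59369716 0.09193905 0.046     ]
[0.58704398 0.12323978 0.046     ]
[0.58039081 0.1545405  0.046     ]
```

Call:
move_arm(deltas=[-1, 0.029, -0.0207, 0, 0, 0, 0, -1, 0.058, -0.0414, 0, 0, 0, 0, -1, 0.087, -0.062, 0, 0, 0, 0, -1, 0.1165, -0.0827, 0, 0, 0, 0, -1, 0.1456, -0.1034, 0, 0, 0, 0])

```text
time: 0.52
tcp_pos: [0.2897, -0.4564, 0.231]
orientation: [-3.108, -0.454, 0.0]
contact_force: [0.3, -1.3, 0.4]
width: 0.0256
```

Call:
move_arm(deltas=[-1, 0.029, -0.0207, 0, 0, 0, 0, -1, 0.058, -0.0414, 0, 0, 0, 0, -1, 0.087, -0.062, 0, 0, 0, 0, -1, 0.1165, -0.0827, 0, 0, 0, 0, -1, 0.1456, -0.1034, 0, 0, 0, 0])

```text
time: 0.93
tcp_pos: [0.3996, -0.3156, 0.2312]
orientation: [-3.108, -0.455, 0.0]
contact_force: [0.7, -1.9, 0.4]
width: 0.0004
```

Call:
move_arm(deltas=[-1, 0.029, -0.0207, 0, 0, 0, 0, -1, 0.058, -0.0414, 0, 0, 0, 0, -1, 0.087, -0.062, 0, 0, 0, 0, -1, 0.1165, -0.0827, 0, 0, 0, 0, -1, 0.1456, -0.1034, 0, 0, 0, 0])

```text
time: 1.35
tcp_pos: [0.5095, -0.1747, 0.2312]
orientation: [-3.108, -0.455, 0.0]
contact_force: [-0.8, -1.8, 0.1]
width: 0.0
```

Call:
move_arm(deltas=[-1, 0.029, -0.0207, 0, 0, 0, 0.03, -1, 0.058, -0.0414, 0, 0, 0, 0.06, -1, 0.087, -0.062, 0, 0, 0, 0.09, -1, 0.1165, -0.0827, 0, 0, 0, 0.113, -1, 0.1456, -0.1034, 0, 0, 0, 0.113])

```text
time: 1.77
tcp_pos: [0.6194, -0.0338, 0.231]
orientation: [3.129, 0.277, -0.001]
contact_force: [-0.3, -0.4, -0.2]
width: 0.0001
```

Run:
```python
from workcell import status, vision
import cv2,pickle
s=status.read_state();d=vision.capture("wrist")
d["s"]=s;pickle.dump(d,open("wrist.pkl","wb"));print(s["tcp_pos"],s["orientation"],d["hand_eye"],d["K"],d["k1"])
cv2.imwrite("pics/w0.png",d["color"][...,::-1])
```

```text
[ 0.6193673  -0.03384529  0.23102411] [ 3.12935030e+00  2.76812753e-01 -7.53641103e-04] [[ 1.38783587e-03 -9.66064477e-01 -2.58297310e-01  6.53380319e-02]
 [ 9.99998458e-01  1.06275145e-03  1.39818455e-03  1.18504522e-04]
 [-1.07623059e-03 -2.58298852e-01  9.66064462e-01 -1.41941666e-01]
 [ 0.00000000e+00  0.00000000e+00  0.00000000e+00  1.00000000e+00]] [[325.12235304   0.         275.0780536 ]
 [  0.         325.12235304 213.13888404]
 [  0.           0.           1.        ]] -0.009405559098644468
```

View pics/w0.png

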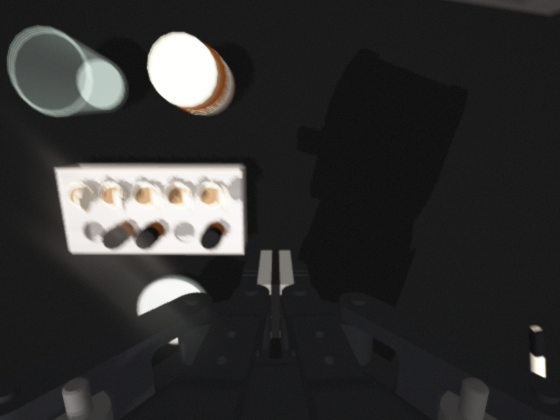

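Run:
```python
from h import *
from scipy.spatial.transform import Rotation as Ro
d=pickle.load(open("wrist.pkl","rb"));s=d["s"];T=Ro.from_rotvec(s["orientation"]).as_matrix();H=d["hand_eye"]
W=T@H[:3,:3];c=T@H[:3,3]+s["tcp_pos"];d["R"]=W.T;d["t"]=-W.T@c
print(T.round(3))
import cv2
C=np.array([at(d,*p,.046) for p in((55,168),(243,164),(245,254),(70,254))]);print(C.round(4),C.mean(0))
V=np.array([at(d,*p,.064) for p in((210,194),(178,194),(146,194),(113,194),(80,194))]);print(V.round(4))
x=V[4]-V[0];print(np.degrees(np.arctan2(x[1],x[0])),np.linalg.norm(x))
im=cv2.resize(d["color"][155:265,45:255,::-1],None,fx=3.8,fy=3.8,interpolation=cv2.INTER_CUBIC);cv2.imwrite("pics/wc.png",(255*(im/255.)**1.5).astype('uint8'))
```

```text
[[ 0.984  0.176 -0.   ]
 [ 0.176 -0.984 -0.   ]
 [-0.    -0.    -1.   ]]
[[ 0.6048  0.1882  0.046 ]
 [ 0.6421  0.0023  0.046 ]
 [ 0.5471 -0.0145  0.046 ]
 [ 0.5135  0.1718  0.046 ]] [0.57685733 0.0869532  0.046     ]
[[0.6101 0.028  0.064 ]
 [0.6047 0.0585 0.064 ]
 [0.5992 0.0891 0.064 ]
 [0.5935 0.1207 0.064 ]
 [0.5879 0.1524 0.064 ]]
100.15114934411663 0.12640543161120524
```

View pics/wc.png

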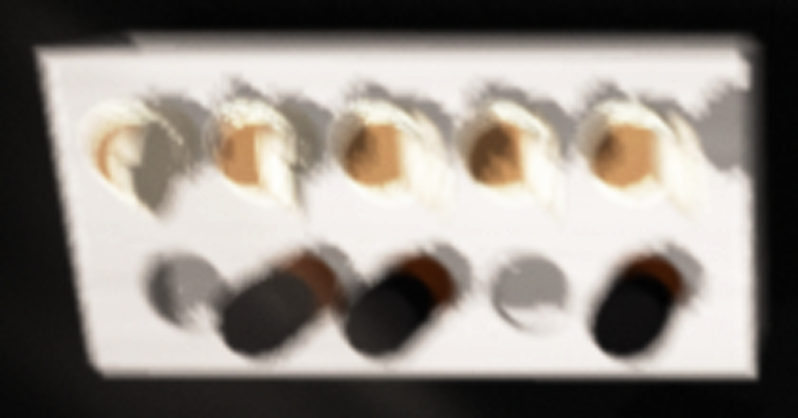

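Call:
move_arm(deltas=[-1, 0, 0, 0.033, 0, 0, 0, -1, 0, 0, 0.066, 0, 0, 0, -1, 0, 0, 0.099, 0, 0, 0, -1, 0, 0, 0.13, 0, 0, 0, -1, 0, 0, 0.15, 0, 0, 0])

```text
time: 2.23
tcp_pos: [0.6173, -0.0354, 0.078]
orientation: [-3.128, -0.279, 0.005]
contact_force: [0.1, -0.2, -0.2]
width: 0.0
```

Call:
move_arm(deltas=[-1, 0, -0.002, 0.005, 0, 0, 0, -1, 0, -0.004, 0.01, 0, 0, 0, -1, 0, -0.006, 0.0125, 0, 0, 0, -1, 0, -0.008, 0.0125, 0, 0, 0, -1, 0, -0.01, 0.0125, 0, 0, 0])

```text
time: 2.65
tcp_pos: [0.6173, -0.0255, 0.07]
orientation: [3.129, 0.279, 0.003]
contact_force: [-0.3, 1.0, 0.3]
width: 0.0001
```

Run:
```python
from workcell import status, vision
import cv2,numpy as np
print(status.read_state())
a=vision.capture("side")["color"][190:275,225:315,::-1]
b=vision.capture("wrist")["color"][155:300,45:305,::-1]
a=cv2.resize(a,None,fx=4.5,fy=4.5,interpolation=3)
b=cv2.resize(b,(390,218),interpolation=3)
o=np.zeros((a.shape[0],800,3),np.uint8);o[:,:a.shape[1]]=a;o[:218,410:]=b
cv2.imwrite("pics/p1.png",o)
```

```text
{'time': 2.65, 'q': array([-1.48143234e-01,  6.72794704e-01,  1.72021256e+00, -1.26305634e-04,
        7.46805398e-01,  1.24482900e+00]), 'dq': array([ 3.84707240e-02, -1.06989908e-02,  1.30577474e-02,  5.39133453e-06,
       -8.81766491e-03,  3.88772505e-02]), 'joint_efforts': array([-3.69442692e-01, -6.50306368e+01, -1.86650294e+01, -9.47387307e-04,
       -7.72455940e-03, -6.13921601e-02]), 'tcp_pos': array([ 0.61727874, -0.02551289,  0.06997267]), 'orientation': array([3.12866956e+00, 2.79057803e-01, 2.68569425e-03]), 'contact_force': array([-0.32461382,  0.9742749 ,  0.27773447]), 'ft_torque': array([ 0.00274584, -0.00625319,  0.03516164]), 'width': 0.00010686521700856875}
```

View pics/p1.png

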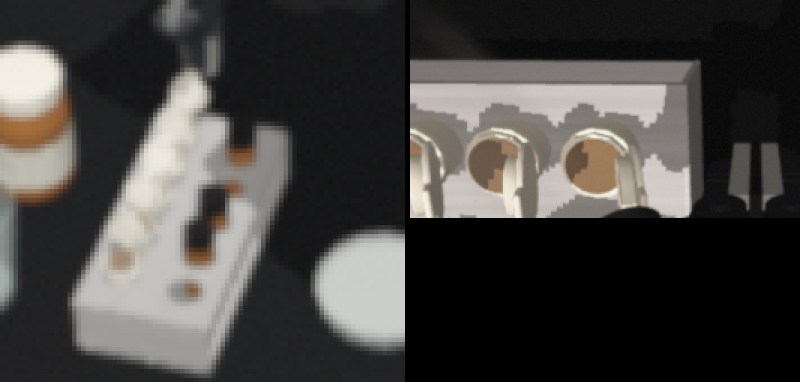

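Call:
move_arm(deltas=[-1, 0, -0.004, 0, 0, 0, 0, -1, 0, -0.008, 0, 0, 0, 0, -1, 0, -0.012, 0, 0, 0, 0, -1, 0, -0.016, 0, 0, 0, 0, -1, 0, -0.02, 0, 0, 0, 0])

```text
time: 3.17
tcp_pos: [0.6132, -0.0056, 0.0689]
orientation: [3.129, 0.279, 0.0]
contact_force: [-0.6, -0.1, -0.4]
width: 0.0
```

Call:
move_arm(deltas=[-1, 0, -0.004, 0, 0, 0, 0, -1, 0, -0.008, 0, 0, 0, 0, -1, 0, -0.012, 0, 0, 0, 0, -1, 0, -0.016, 0, 0, 0, 0, -1, 0, -0.02, 0, 0, 0, 0])

```text
time: 3.58
tcp_pos: [0.6098, 0.0139, 0.0688]
orientation: [3.129, 0.279, 0.0]
contact_force: [-0.2, -1.4, 0.6]
width: 0.0003
```

Call:
move_arm(deltas=[-1, 0, -0.004, 0, 0, 0, 0, -1, 0, -0.008, 0, 0, 0, 0, -1, 0, -0.012, 0, 0, 0, 0, -1, 0, -0.016, 0, 0, 0, 0, -1, 0.001, -0.02, 0, 0, 0, 0])

```text
time: 4.0
tcp_pos: [0.607, 0.0339, 0.0687]
orientation: [3.129, 0.279, -0.001]
contact_force: [-0.0, -1.7, -1.0]
width: 0.0002
```

Run:
```python
from workcell import vision
import cv2,numpy as np
a=vision.capture("side")["color"][190:275,225:315,::-1]
b=vision.capture("wrist")["color"][155:300,45:305,::-1]
a=cv2.resize(a,None,fx=4.5,fy=4.5,interpolation=3)
b=cv2.resize(b,(390,218),interpolation=3)
o=np.zeros((a.shape[0],800,3),np.uint8);o[:,:a.shape[1]]=a;o[:218,410:]=b
cv2.imwrite("pics/p2.png",o)
```

```text
(no output)
```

View pics/p2.png

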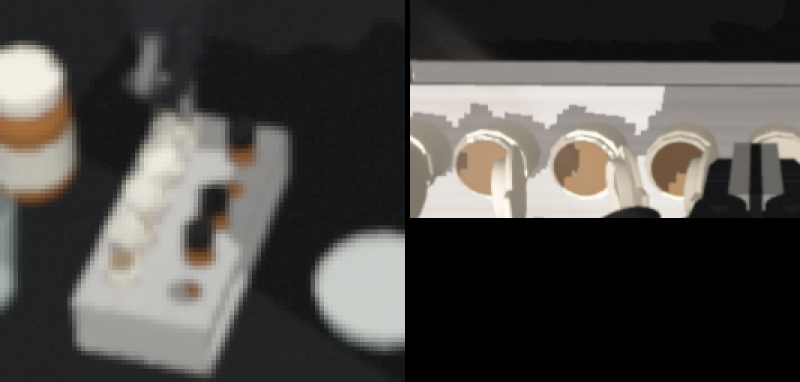

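Call:
move_arm(deltas=[-1, 0, -0.004, 0, 0, 0, 0, -1, 0, -0.008, 0, 0, 0, 0, -1, 0, -0.012, 0, 0, 0, 0, -1, 0, -0.016, 0, 0, 0, 0, -1, 0, -0.02, 0, 0, 0, 0])

```text
time: 4.52
tcp_pos: [0.6036, 0.0536, 0.0688]
orientation: [3.129, 0.279, 0.0]
contact_force: [0.1, 0.4, 0.7]
width: -0.0001
```

Call:
move_arm(deltas=[-1, 0, -0.004, 0, 0, 0, 0, -1, 0, -0.008, 0, 0, 0, 0, -1, 0, -0.012, 0, 0, 0, 0, -1, 0, -0.016, 0, 0, 0, 0, -1, 0, -0.02, 0, 0, 0, 0])

```text
time: 4.93
tcp_pos: [0.6, 0.0733, 0.0687]
orientation: [3.129, 0.279, -0.0]
contact_force: [0.1, -1.0, -0.1]
width: 0.0003
```

Run:
```python
from workcell import vision
import cv2,numpy as np
a=vision.capture("side")["color"][190:275,225:315,::-1]
b=vision.capture("wrist")["color"][155:300,45:305,::-1]
a=cv2.resize(a,None,fx=4.5,fy=4.5,interpolation=3)
b=cv2.resize(b,(390,218),interpolation=3)
o=np.zeros((a.shape[0],800,3),np.uint8);o[:,:a.shape[1]]=a;o[:218,410:]=b
cv2.imwrite("pics/p3.png",o)
```

```text
(no output)
```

View pics/p3.png

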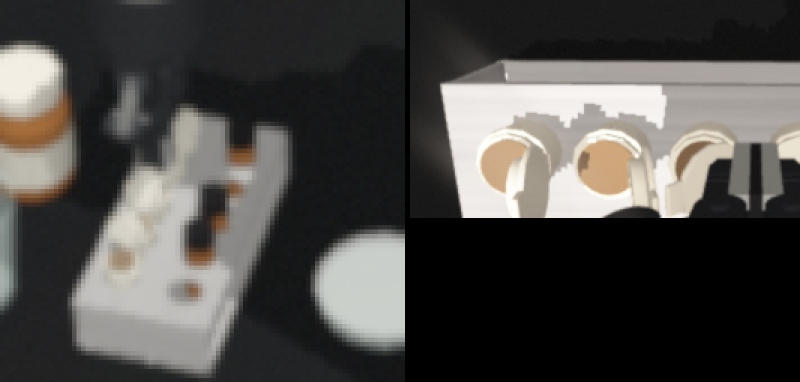

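Call:
move_arm(deltas=[-1, 0, -0.004, 0, 0, 0, 0, -1, 0, -0.008, 0, 0, 0, 0, -1, 0, -0.012, 0, 0, 0, 0, -1, 0, -0.016, 0, 0, 0, 0, -1, 0, -0.02, 0, 0, 0, 0])

```text
time: 5.45
tcp_pos: [0.5964, 0.093, 0.0687]
orientation: [3.129, 0.279, -0.0]
contact_force: [0.5, -0.3, 0.9]
width: 0.0002
```

Call:
move_arm(deltas=[-1, 0, -0.004, 0, 0, 0, 0, -1, 0, -0.008, 0, 0, 0, 0, -1, 0, -0.012, 0, 0, 0, 0, -1, 0, -0.016, 0, 0, 0, 0, -1, 0.001, -0.02, 0, 0, 0, 0])

```text
time: 5.87
tcp_pos: [0.5939, 0.1128, 0.0688]
orientation: [3.129, 0.279, -0.0]
contact_force: [0.2, -0.5, -0.2]
width: 0.0001
```

Call:
move_arm(deltas=[-1, 0, -0.004, 0, 0, 0, 0, -1, 0, -0.008, 0, 0, 0, 0, -1, 0, -0.012, 0, 0, 0, 0, -1, 0, -0.016, 0, 0, 0, 0, -1, 0, -0.02, 0, 0, 0, 0])

```text
time: 6.28
tcp_pos: [0.5904, 0.1325, 0.0687]
orientation: [3.129, 0.279, -0.0]
contact_force: [-0.0, -0.3, -0.1]
width: -0.0004
```

Call:
move_arm(deltas=[-1, 0, -0.004, 0, 0, 0, 0, -1, 0, -0.008, 0, 0, 0, 0, -1, 0, -0.012, 0, 0, 0, 0, -1, 0, -0.016, 0, 0, 0, 0, -1, 0, -0.02, 0, 0, 0, 0])

```text
time: 6.7
tcp_pos: [0.5869, 0.1523, 0.0688]
orientation: [-3.129, -0.279, 0.0]
contact_force: [0.3, -0.5, -1.1]
width: 0.0
```

Call:
move_arm(deltas=[-1, 0, -0.004, 0, 0, 0, 0, -1, 0, -0.008, 0, 0, 0, 0, -1, 0, -0.012, 0, 0, 0, 0, -1, 0, -0.016, 0, 0, 0, 0, -1, 0, -0.02, 0, 0, 0, 0])

```text
time: 7.12
tcp_pos: [0.5834, 0.1719, 0.0688]
orientation: [3.129, 0.279, 0.0]
contact_force: [1.1, -0.1, 0.4]
width: -0.0001
```

Call:
move_arm(deltas=[-1, 0, -0.004, 0, 0, 0, 0, -1, 0, -0.008, 0, 0, 0, 0, -1, 0, -0.012, 0, 0, 0, 0, -1, 0, -0.016, 0, 0, 0, 0, -1, 0, -0.02, 0, 0, 0, 0])

```text
time: 7.53
tcp_pos: [0.5798, 0.1916, 0.0687]
orientation: [3.129, 0.279, -0.0]
contact_force: [0.5, 0.4, -0.2]
width: -0.0001
```

Run:
```python
from workcell import vision
import cv2,numpy as np
a=vision.capture("side")["color"][190:275,225:315,::-1]
b=vision.capture("wrist")["color"][155:345,200:460,::-1]
a=cv2.resize(a,None,fx=4.5,fy=4.5,interpolation=3)
b=cv2.resize(b,(390,285),interpolation=3)
o=np.zeros((a.shape[0],800,3),np.uint8);o[:,:a.shape[1]]=a;o[:285,410:]=b
cv2.imwrite("pics/p4.png",o)
```

```text
(no output)
```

View pics/p4.png

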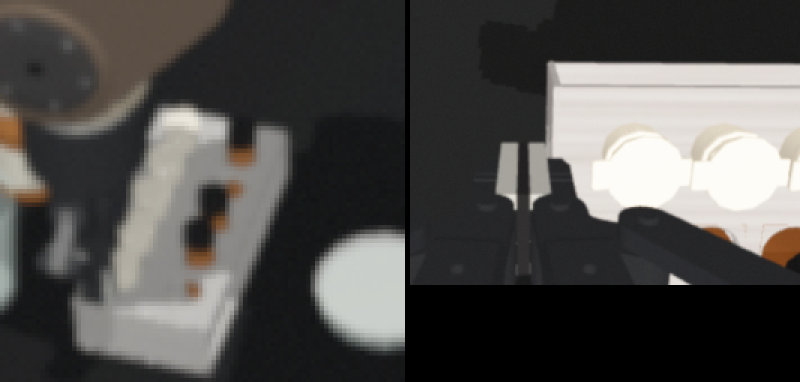

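Call:
move_arm(deltas=[-1, 0, 0, -0.03, 0, 0, 0, -1, 0, 0, -0.06, 0, 0, 0, -1, 0, 0, -0.09, 0, 0, 0, -1, 0, 0, -0.1, 0, 0, 0, -1, 0, 0, -0.1, 0, 0, 0])

```text
time: 8.05
tcp_pos: [0.5809, 0.1913, 0.1715]
orientation: [-3.129, -0.279, -0.008]
contact_force: [-0.3, -1.1, -0.6]
width: -0.0002
```

Call:
move_arm(deltas=[-1, 0, 0.039, 0, 0, 0, 0, -1, 0, 0.078, 0, 0, 0, 0, -1, 0, 0.117, 0, 0, 0, 0, -1, 0, 0.156, 0, 0, 0, 0, -1, 0, 0.194, 0, 0, 0, 0])

```text
time: 8.47
tcp_pos: [0.6137, -0.0017, 0.167]
orientation: [-3.129, -0.279, 0.003]
contact_force: [0.8, 1.3, -0.3]
width: -0.0003
```

Call:
move_arm(deltas=[-1, 0, 0, 0.03, 0, 0, 0, -1, 0, 0, 0.06, 0, 0, 0, -1, 0, 0, 0.08, 0, 0, 0, -1, 0, 0, 0.09, 0, 0, 0, -1, 0, 0, 0.09, 0, 0, 0])

```text
time: 8.88
tcp_pos: [0.6127, 0.0003, 0.0755]
orientation: [-3.128, -0.279, 0.008]
contact_force: [1.0, 0.2, -0.5]
width: -0.0002
```

Run:
```python
from workcell import vision,status
import cv2,numpy as np
s=status.read_state();print(s["tcp_pos"],s["contact_force"])
a=vision.capture("wrist")["color"][150:300,40:310,::-1]
cv2.imwrite("pics/p5.png",cv2.resize(a,None,fx=2.9,fy=2.9,interpolation=3))
```

```text
[6.12708068e-01 2.54902947e-04 7.55457889e-02] [ 0.97128148  0.2323065  -0.51843754]
```

View pics/p5.png

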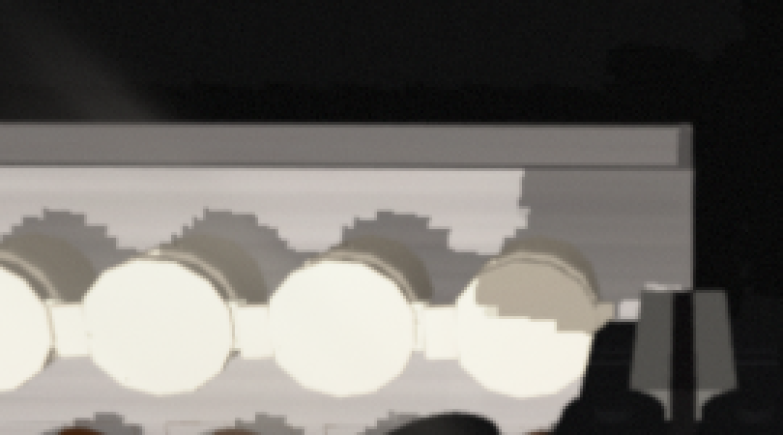

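Call:
move_arm(deltas=[-1, 0, 0, 0.003, 0, 0, 0, -1, 0, 0, 0.006, 0, 0, 0, -1, 0, 0, 0.009, 0, 0, 0, -1, 0, 0, 0.0105, 0, 0, 0, -1, 0, 0, 0.0105, 0, 0, 0])

```text
time: 9.35
tcp_pos: [0.6142, 0.0003, 0.0684]
orientation: [3.129, 0.279, 0.0]
contact_force: [-0.7, 0.9, -0.1]
width: -0.0003
```

Call:
move_arm(deltas=[-1, 0, 0, 0.0005, 0, 0, 0, -1, 0, 0, 0.0005, 0, 0, 0, -1, 0, 0, 0.0005, 0, 0, 0, -1, 0, 0, 0.0005, 0, 0, 0, -1, 0, 0, 0.0005, 0, 0, 0])

```text
time: 9.77
tcp_pos: [0.6142, 0.0002, 0.0679]
orientation: [3.129, 0.279, 0.0]
contact_force: [0.5, 0.3, 0.6]
width: -0.0
```

Call:
move_arm(deltas=[-1, 0, -0.004, 0.0007, 0, 0, 0, -1, 0, -0.008, 0.0007, 0, 0, 0, -1, 0, -0.012, 0.0007, 0, 0, 0, -1, 0, -0.016, 0.0007, 0, 0, 0, -1, 0, -0.02, 0.0007, 0, 0, 0])

```text
time: 10.18
tcp_pos: [0.6105, 0.0205, 0.0671]
orientation: [3.129, 0.279, -0.0]
contact_force: [-0.6, -0.0, 1.2]
width: -0.0001
```

Call:
move_arm(deltas=[-1, 0, -0.006, 0, 0, 0, 0, -1, 0, -0.012, 0, 0, 0, 0, -1, 0, -0.018, 0, 0, 0, 0, -1, 0, -0.024, 0, 0, 0, 0, -1, 0, -0.03, 0, 0, 0, 0])

```text
time: 10.6
tcp_pos: [0.6052, 0.0501, 0.0671]
orientation: [3.129, 0.279, 0.0]
contact_force: [0.3, -0.1, 0.1]
width: -0.0005
```

Call:
move_arm(deltas=[-1, 0, -0.006, 0, 0, 0, 0, -1, 0, -0.012, 0, 0, 0, 0, -1, 0, -0.018, 0, 0, 0, 0, -1, 0, -0.024, 0, 0, 0, 0, -1, 0, -0.03, 0, 0, 0, 0])

```text
time: 11.02
tcp_pos: [0.5999, 0.0796, 0.0671]
orientation: [3.129, 0.279, 0.0]
contact_force: [0.3, -0.3, -0.0]
width: 0.0002
```

Call:
move_arm(deltas=[-1, 0, -0.006, 0, 0, 0, 0, -1, 0, -0.012, 0, 0, 0, 0, -1, 0, -0.018, 0, 0, 0, 0, -1, 0, -0.024, 0, 0, 0, 0, -1, 0, -0.03, 0, 0, 0, 0])

```text
time: 11.43
tcp_pos: [0.5946, 0.1091, 0.067]
orientation: [3.129, 0.279, -0.0]
contact_force: [0.1, 0.3, 0.1]
width: 0.0002
```

Call:
move_arm(deltas=[-1, 0, -0.006, 0, 0, 0, 0, -1, 0, -0.012, 0, 0, 0, 0, -1, 0, -0.018, 0, 0, 0, 0, -1, 0, -0.024, 0, 0, 0, 0, -1, 0, -0.03, 0, 0, 0, 0])

```text
time: 11.85
tcp_pos: [0.5893, 0.1386, 0.0671]
orientation: [3.129, 0.279, -0.0]
contact_force: [-0.8, 0.1, 0.0]
width: 0.0004
```

Call:
move_arm(deltas=[-1, 0, -0.006, 0, 0, 0, 0, -1, 0, -0.012, 0, 0, 0, 0, -1, 0, -0.018, 0, 0, 0, 0, -1, 0, -0.024, 0, 0, 0, 0, -1, 0, -0.03, 0, 0, 0, 0])

```text
time: 12.27
tcp_pos: [0.584, 0.1681, 0.0671]
orientation: [3.129, 0.279, -0.0]
contact_force: [0.4, 0.4, -0.8]
width: 0.0001
```

Call:
move_arm(deltas=[-1, 0, -0.006, 0, 0, 0, 0, -1, 0, -0.012, 0, 0, 0, 0, -1, 0, -0.018, 0, 0, 0, 0, -1, 0, -0.02, 0, 0, 0, 0, -1, 0, -0.02, 0, 0, 0, 0])

```text
time: 12.68
tcp_pos: [0.5804, 0.1878, 0.0671]
orientation: [3.129, 0.28, 0.0]
contact_force: [0.3, -0.0, 0.5]
width: -0.0002
```

Call:
move_arm(deltas=[-1, 0, 0, -0.03, 0, 0, 0, -1, 0, 0, -0.06, 0, 0, 0, -1, 0, 0, -0.09, 0, 0, 0, -1, 0, 0, -0.12, 0, 0, 0, -1, 0, 0, -0.13, 0, 0, 0])

```text
time: 13.1
tcp_pos: [0.5818, 0.1873, 0.2014]
orientation: [-3.129, -0.279, -0.009]
contact_force: [0.0, -0.5, 0.4]
width: -0.0001
```

Call:
move_arm(deltas=[-1, -0.01, 0.025, 0, 0, 0, 0, -1, -0.02, 0.05, 0, 0, 0, 0, -1, -0.03, 0.08, 0, 0, 0, 0, -1, -0.04, 0.1, 0, 0, 0, 0, -1, -0.04, 0.1, 0, 0, 0, 0])

```text
time: 13.52
tcp_pos: [0.5579, 0.0785, 0.1968]
orientation: [3.129, 0.275, -0.002]
contact_force: [0.4, 0.5, 0.0]
width: -0.0002
```

Run:
```python
from workcell import vision,status
import cv2,numpy as np
s=status.read_state();print(s["time"],s["tcp_pos"],s["contact_force"])
cv2.imwrite("pics/p6.png",vision.capture("wrist")["color"][...,::-1])
```

```text
13.5167 [0.55794047 0.07845801 0.19677707] [0.40998688 0.47727313 0.02704019]
```

View pics/p6.png

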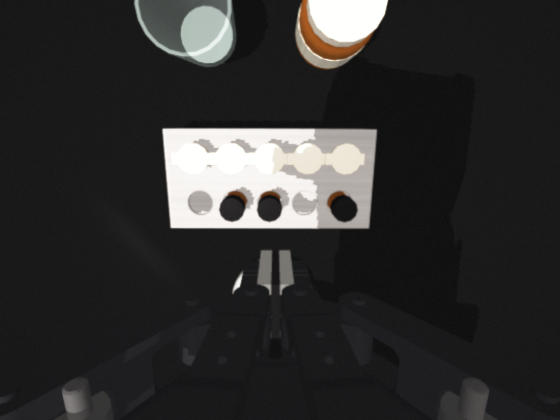

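The picture shows all five lids closed in a line at row ≈158 (cols 190–346). The tubes, beaker and jar are in place, and the arm is clear, so I'm handing in.

```bash
python3 -c "
from workcell import job;print(job.sign_off())"
```

```text
the job is handed in; nothing more can be done
None
```

All five lids look closed flat, and I handed the job in at about 13.5 s of the 48 s allowed; no verdict was reported.

- **Sweep:** I ran the shut fingertips along the row from vial 1 to vial 5 at about 69 mm above the bench. Pictures on the way showed lid 1 folding with the others still up, then lid 2 folding with lids 4 and 5 still standing. The folding of lids 3 to 5 was not pictured separately.
- **Second pass:** I repeated the sweep at 67 mm, 1 mm above the closed lid tops, to flatten any lid left slightly raised.
- **Forces:** no reading taken at the end of a move exceeded about 2 N.
- **Last check:** from above, the final wrist picture showed all five lids closed. The rack, tubes, beaker and jar looked undisturbed, and the arm was clear at 0.2 m.
- **Not checked:** I did not measure lid angles or rack shift. The petri dish was mostly hidden in the last view, and the spatula and marker were out of it, but the arm did not go near them at low height. Two position estimates of the rack, from the top and wrist cameras, differed by about 3 mm.

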